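# Find which screw lid fits which storage jar and screw both home

### The job

Put the lids back on the two storage jars in the slanted stand. The two lids look alike but each fits only one of the jars: try them, and if a lid jams take it off again, until each jar is closed with its lid screwed fully home to the stop. Do not knock over or shift the mug and the salt shaker.

Things in the scene. Friction and masses are not known exactly. Their poses are not given: they have to be found in the camera images.
- lid_a: blue screw lid, outside like lid_b: round cap 88 mm wide, 37.5 mm high, on it a grip bar 60 mm long (lid's x), 20 mm thick (its y), from 37.5 to 61.5 mm high. About 120 g. Origin: centre of the skirt's lower edge, z up. Inside (bore 82 mm) two lugs under the bar's ends, unlike lid_b's. Fits only one jar; which one changes and is not told.
- lid_b: blue screw lid, outside the same as lid_a (sizes there), also with a half-turn symmetry; origin at the centre of the skirt's lower edge, z up, x along the grip bar. Its hidden lugs fit the other jar only. Starts top up on the worktop, at any yaw, left or right of the stand; the lids swap sides.
- left_mouth (a point): left-hand jar, seen from the robot: centre of its rim. White jar 92 mm wide, grey neck 78 mm wide, fixed; the lid has 1.5 mm play round it. z: the jar's axis, out of the mouth, leaning 30 deg from vertical to the stand's front; x: up the slope to the back; y: to the stand's left. Either lid goes straight down the neck at the entry angle; elsewhere it stays high, on the thread.
- left_entry (a point): where a lid's origin stands once entered on the left jar: on the axis 27 mm below the rim, lugs resting on the thread's start. z: jar axis; x: along the bar (either end, within 6 deg), 80 deg anticlockwise of the home direction; two red dots on the jar mark it. The wrong lid gets here too, but jams hard (over 1 N m) within 20 deg of clockwise turn and does not sink; turned back, it lifts off.
- left_home (a point): where the fitting lid's origin stands when screwed home on the left jar: on the axis, 32 mm below the rim. z: jar axis; x: along the bar (either end), as the mouth's x. From entry the fitting lid turns 80 deg clockwise, easily (under 0.3 N m), to a firm stop: level for the first 11 deg, sinking 5 mm evenly over the next 53 deg, level to the end; about 2 mm axial play.
- right_mouth (a point): right-hand jar, seen from the robot: centre of its rim. White jar 92 mm wide, grey neck 78 mm wide, fixed; the lid has 1.5 mm play round it. z: the jar's axis, out of the mouth, leaning 30 deg from vertical to the stand's front; x: up the slope to the back; y: to the stand's left. Either lid goes straight down the neck at the entry angle; elsewhere it stays high, on the thread.
- right_entry (a point): where a lid's origin stands once entered on the right jar: on the axis 27 mm below the rim, lugs resting on the thread's start. z: jar axis; x: along the bar (either end, within 6 deg), 80 deg anticlockwise of the home direction; two red dots on the jar mark it. The wrong lid gets here too, but jams hard (over 1 N m) within 20 deg of clockwise turn and does not sink; turned back, it lifts off.
- right_home (a point): where the fitting lid's origin stands when screwed home on the right jar: on the axis, 32 mm below the rim. z: jar axis; x: along the bar (either end), as the mouth's x. From entry the fitting lid turns 80 deg clockwise, easily (under 0.3 N m), to a firm stop: level for the first 11 deg, sinking 5 mm evenly over the next 53 deg, level to the end; about 2 mm axial play.
- stand: slanted wooden counter stand, fixed, 160 x 260 mm on plan, that holds both jars with their axes leaning 30 deg toward its front, 130 mm apart. Origin: centre of its underside on the worktop; x to its back, y to its left, z up. Rims about 151 mm above the worktop. The jars cannot move or turn.
- mug: bystander: white mug with dark dots and a handle, 90 x 130 x 105 mm, on the worktop to the right; origin at the centre of its underside. Leave it alone.
- salt_shaker: bystander: glass salt shaker with a grey top, 44 mm in diameter, 90 mm high, standing in front of the stand; origin at the centre of its underside. Leave it alone.
Not all that is in view belongs to the job. What is shaped like the lid_b but yellow is not meant. What is shaped like the lid_a but orange is not meant.

How it is judged:
By the outcome, as a careful person would: the job done as asked, in the order asked, and still so for the second after the job is handed in, with the robot touching nothing.
It also fails if it takes over 72 s, if anything falls off the work surface, if the arm or the gripper's body presses on something with over 40 N, if the wrist force passes 120 N, or if a joint passes its speed limit or range.

### The arm

A 6-joint arm with a two-finger parallel gripper is mounted at the origin on a cart in front of the work surface, level with it; the furniture and walls round the work are solid. World frame = base frame: x ahead of the robot, y to its left, z up, the work surface at z = 0. Lengths are in m, angles in rad, forces in N, time in s.
With the tool pointing down it reaches from about 0.25 to 0.775 m from the base axis. Payload 8.9 kg.
Tool frame: the origin (TCP) lies at the very end of the fingers, on their centre line; the grasp point (between the pads) lies env.grip_point_offset behind it (env.grip_point_offset is the distance from the TCP to the grasp point, in m); z points along the fingers, y is the line along which they close (so a half turn about z gives the same grasp; the last joint's range is limited). The gripper opens to 85 mm and grips with 20 to 120 N. Pads are 22 mm wide; open, the fingers measure 114 mm over their backs; the gripper's body (76 mm by 85 mm) begins 54 mm behind the grasp point. The pads swing forward as they close: fully open they stand 13 mm farther back than shut.
Start: joints at [-0.139, 0.291, -0.153, 1.127, 0, 1.431], TCP at [0.525, 0, 0.231] pointing down, gripper open.
Joint ranges: [-2.52, 2.52], [-0.91, 1.74], [-1.3, 1.37], [-1.96, 2.02], [-1.52, 1.47], [-3.14, 3.14]. Speed limits (rad/s): [2.22, 2.22, 2.79, 3.14, 3.14, 3.14].

### API

Orientations are given as a rotation vector (axis times angle).
In Python, from rig import env gives the robot as it stands.
- The arm moves only by the tool jog_arm, never from a script. Its argument "series" is one flat list of numbers, 7 for each row, row after row: the shift along the tool's x, y, z in mm, then the turn, a rotation vector about the tool's x, y, z in rad, then the finger opening in mm, from 0 to 85.4. In form: [x, y, z, wx, wy, wz, claw, x, y, z, wx, wy, wz, claw, ...]. A call has exactly 8 rows; each row shifts and turns the commanded pose from where the row before left it, along the tool's axes as they then stand; what a row does not reach is not made up. A row lasts 1/8 s, in which the tool goes at most 62.5 mm and 10.7 degrees, less where a joint would pass 70% of its speed; a pose out of reach is approached as far as the arm can. A call is refused whole if a number of a shift passes 62.5 or a number of a turn 0.188, either way. A call with a gripper value outside its range is refused whole. The fingers move at their own pace and stop on an object; "squeeze" is the grip in N (left out, the last holds). Time passes only in rows, so rows that do not move let the fingers close, or fill a call up. It gives the time, the measured TCP pose, the force, the opening and the grip force at its end, in the units of the state.
- env.observe(): the state, without advancing time (a new reading comes with each control period).
- env.read_camera(name): name is "scene" or "side" or "wrist"; returns the picture (400x640x3 uint8, red, green, blue); there is no depth.
- env.calibration(name): a dict with "mtx" (3x3 intrinsics, pixels), "rvec" (rotation vector, rad) and "tvec" (3), from world to camera coordinates, as OpenCV has them. Camera axes: x right, y down, z forward; pixel columns grow to the right and rows downward; lengths in m; the calibration is good to about 2 mm. A picture is of the moment at which its call begins: read the wrist's pose just before it. calibration takes no time and is no camera call; for the wrist camera it gives the pose at the moment of the call.
- env.job_done(): hands the job in; it is judged then, once.
The state is a dict: "time": time; "joint_pos": joint angles; "joint_velocities": joint speeds; "joint_efforts": joint torques, N m; "tcp_pos": TCP position; "tool_rot": TCP orientation; "ft_force": force on the tool from outside, world axes, zero at the start; "torque": the same for the moment, N m; "width": finger opening in m; "grasp_force": force on a finger pad.
Only numpy, scipy, OpenCV 4.12 (cv2) and the standard library are available. Lean on these libraries where they do the work, as an engineer would, in place of code of your own. Each camera call takes 0.05 s, during which the arm holds its last target. There are 200 camera calls.

## Working session

There is one attempt and no reset: what is moved stays moved. The work goes in short steps, Python scripts to look and compute and a tool call to move; the robot and the scene stay as the last step left them, time stands still between calls to the robot, and variables do not carry over. Pictures are saved under pics/ and viewed, at most 10 in all, crops included, and the job is handed in when it is done.

Besides the shell and the picture viewer there is one more tool, called after "Request:" in YAML: its name, and indented under it one key for each argument. jog_arm: Moves the arm, as the interface text tells. Its arguments: {"type":"object","properties":{"series":{"type":"array","items":{"type":"number"}},"squeeze":{"type":"number"}},"required":["series"]}

```bash
ls; mkdir -p pics; python3 - <<'E'
from rig import env
import cv2
print(env.observe(), env.grip_point_offset)
for n in ["scene","side"]:
    im=env.read_camera(n); cv2.imwrite(f"pics/{n}0.png",im[:,:,::-1])
    c=env.calibration(n); print(n,c)
print(env.calibration("wrist"))
E
```

```text
pics
{'time': 0.0, 'joint_pos': array([-1.39304056e-01,  2.91289472e-01, -1.54111892e-01,  1.12671497e+00,
       -1.50454207e-05,  1.43151456e+00]), 'joint_velocities': array([-5.34633737e-05,  2.52579036e-03,  5.15677667e-04,  5.52239670e-04,
        1.09881287e-03,  9.67436787e-04]), 'joint_efforts': array([-3.46096487e-03, -5.37150800e+01,  3.31364536e+01,  1.60375424e-02,
       -3.39078597e-04,  1.08972756e-05]), 'tcp_pos': array([5.24561024e-01, 5.83221917e-05, 2.30732926e-01]), 'tool_rot': array([-2.22072719e+00, -2.22067771e+00,  1.26684124e-03]), 'ft_force': array([-0.78869693, -0.11574008,  0.47612807]), 'torque': array([-0.04730814, -0.00303985,  0.01608695]), 'grasp_force': 0.0, 'width': 0.08525156581182237} 0.0187
scene {'mtx': array([[501.55021825,   0.        , 318.48362652],
       [  0.        , 501.55021825, 197.92086972],
       [  0.        ,   0.        ,   1.        ]]), 'rvec': array([ 0.5783614 , -2.58176245,  1.28866288]), 'tvec': array([0.48770438, 0.21138249, 1.21729817])}
side {'mtx': array([[520.5757522 ,   0.        , 317.56222257],
       [  0.        , 520.5757522 , 193.1462269 ],
       [  0.        ,   0.        ,   1.        ]]), 'rvec': array([ 2.16451094, -0.53870515,  0.26444582]), 'tvec': array([-0.43808473,  0.25137896,  1.0898213 ])}
{'mtx': array([[297.55027255,   0.        , 320.30749458],
       [  0.        , 297.55027255, 194.84723262],
       [  0.        ,   0.        ,   1.        ]]), 'rvec': array([-2.83078604e+00, -9.81245208e-04,  2.41906703e-03]), 'tvec': array([-0.52487393, -0.04013793,  0.38031995])}
```

View pics/scene0.png

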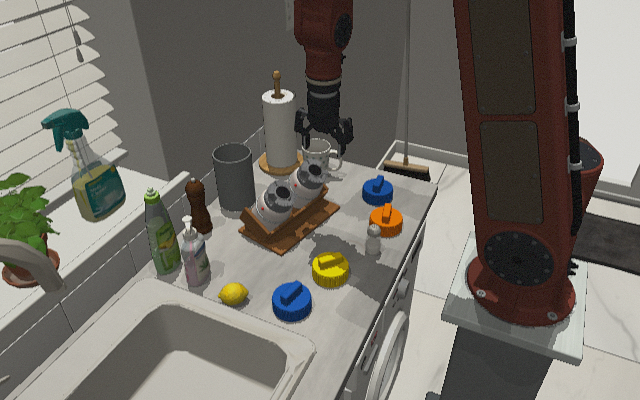

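View pics/side0.png

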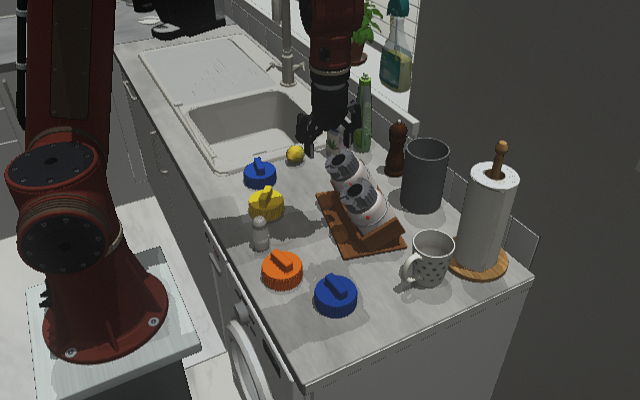

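```bash
python3 - <<'E'
from rig import env
import cv2,numpy as np
im=env.read_camera("wrist"); cv2.imwrite("pics/w0.png",cv2.resize(im[:,:,::-1],(800,500),interpolation=cv2.INTER_CUBIC))
s=cv2.imread("pics/scene0.png");d=cv2.imread("pics/side0.png")
def c(i,x,y,w,h,f): return cv2.resize(i[y:y+h,x:x+w],None,fx=f,fy=f,interpolation=cv2.INTER_CUBIC)
# scene jars 235..335 x 155..230 ; side jars
out=np.vstack([np.hstack([c(s,235,155,100,75,4),c(d,310,145,100,75,4)]),np.hstack([c(s,240,250,100,75,4),c(d,290,250,100,75,4)])])
cv2.imwrite("pics/crop0.png",out)
E
```

```text
(no output)
```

View pics/w0.png

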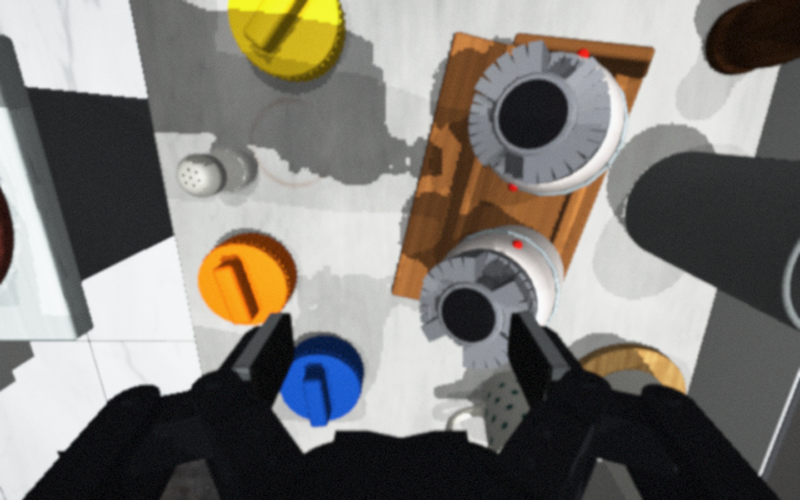

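View pics/crop0.png

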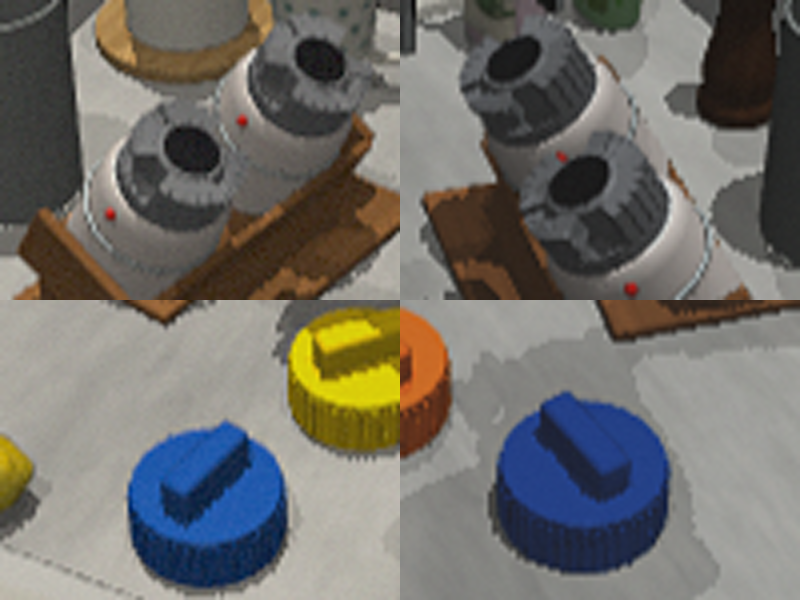

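```bash
cat > h.py <<'E'
import numpy as np,cv2
from scipy.optimize import least_squares,minimize
from scipy.spatial.transform import Rotation as Ro
def proj(P,c): return cv2.projectPoints(np.asarray(P,float).reshape(-1,3),c["rvec"],c["tvec"],c["mtx"],None)[0][:,0]
def tri(obs):
    f=lambda p:np.concatenate([proj(p,c)[0]-u for c,u in obs])
    r=least_squares(f,[0.6,0,0.1]); return r.x,r.fun
def plane(c,u,z):
    R=cv2.Rodrigues(c["rvec"])[0]; C=-R.T@c["tvec"]; d=R.T@np.linalg.inv(c["mtx"])@[u[0],u[1],1]
    return C+d*(z-C[2])/d[2]
a=np.linspace(0,2*np.pi,48)
def lidpts(x,y,yaw,z0=0):
    cap=np.vstack([np.c_[.044*np.cos(a),.044*np.sin(a),0*a+z] for z in(0,.0375)])
    bar=np.array([[i*.03,j*.01,z] for i in(-1,1) for j in(-1,1) for z in(.0375,.0615)])
    R=Ro.from_euler('z',yaw).as_matrix()
    return [P@R.T+[x,y,z0] for P in(cap,bar)]
def render(p,c,shape,s=4):
    m=np.zeros((shape[0]*s,shape[1]*s),np.uint8)
    for P in lidpts(*p): cv2.fillConvexPoly(m,cv2.convexHull((((proj(P,c)+.5)*s-.5)).round().astype(np.int32)),255)
    return cv2.resize(m,(shape[1],shape[0]),interpolation=cv2.INTER_AREA)/255.
def bluemask(im,):
    h=cv2.cvtColor(im,cv2.COLOR_RGB2HSV); return ((h[...,0]>100)&(h[...,0]<122)&(h[...,1]>130)&(h[...,2]>40)).astype(float)
def fitlid(ims,cs,p0,r=45):
    ws=[]
    for im,c in zip(ims,cs):
        u=proj([p0[0],p0[1],.03],c)[0].astype(int); w=np.zeros(im.shape[:2]); cv2.circle(w,tuple(map(int,u)),r,1,-1); ws.append(w)
    ms=[bluemask(i) for i in ims]
    f=lambda p:sum((np.abs(render(p,c,m.shape)-m)*w).sum() for c,m,w in zip(cs,ms,ws))
    r=minimize(f,p0,method="Nelder-Mead",options=dict(initial_simplex=np.array(p0)+np.array([[0,0,0],[.006,0,0],[0,.006,0],[0,0,.25]]),xatol=1e-5))
    return r.x,r.fun,sum((m*w).sum() for m,w in zip(ms,ws))
E
python3 - <<'E'
from h import *
from rig import env
S,D,W=[env.calibration(n) for n in("scene","side","wrist")]
s=cv2.imread("pics/scene0.png")[:,:,::-1].copy();d=cv2.imread("pics/side0.png")[:,:,::-1].copy()
k=1.25
L=[(W,(533/k,114/k)),(S,(283,192)),(D,(338.75,159.5))]
R=[(W,(472/k,315/k)),(S,(316.5,169.5)),(D,(355,190))]
for o in(L,R):
    x,e=tri(o);print(x.round(4),e.round(1))
    print("scene+side",tri(o[1:])[0].round(4),"wrist@.151",plane(*o[0],.151).round(4))
for c,e in((S,[(284.25,299),(298.75,282.5)]),(D,[(328.75,275.5),(344,292.75)])):
    P=[plane(c,u,.0615) for u in e];m=(P[0]+P[1])/2;v=P[1]-P[0];y=np.arctan2(v[1],v[0]);print(m.round(4),np.linalg.norm(v),np.degrees(y))
    print(fitlid([s,d],[S,D],[m[0],m[1],y]))
E
```

```text
[0.6004 0.0838 0.1496] [-0.2 -0.  -0.5 -0.3  0.4 -0. ]
scene+side [0.5992 0.084  0.1495] wrist@.151 [0.6001 0.0838 0.151 ]
[ 0.5724 -0.0437  0.1501] [-1.1 -0.1 -2.2 -0.6  1.3 -0.2]
scene+side [ 0.5675 -0.0443  0.1507] wrist@.151 [ 0.5732 -0.0434  0.151 ]
[0.4636 0.3006 0.0615] 0.057852892895551136 -96.29734518430617
(array([ 0.46863182,  0.29544642, -1.79404114]), np.float64(320.87058823529406), np.float64(1855.0))
[ 0.4325 -0.2018  0.0615] 0.05651382548503553 -85.8198786190659
(array([ 0.43644159, -0.19446698, -1.6516302 ]), np.float64(412.4431372549019), np.float64(1943.0))
```

```bash
cat >> h.py <<'E'
from rig import env
def pose(): 
    o=env.observe(); return o["tcp_pos"],Ro.from_rotvec(o["tool_rot"])
def plan(p1,R1,n,p0=None,R0=None):
    if p0 is None: p0,R0=pose()
    w=(R0.inv()*R1).as_rotvec()/n; d=(np.asarray(p1)-p0)/n*1000
    print("rot/row",w.round(4),"deg",np.degrees(np.linalg.norm(w)).round(1),"mm/row",np.linalg.norm(d).round(1))
    R=R0
    for i in range(n):
        print((R.inv().apply(d)).round(1).tolist(),w.round(3).tolist()); R=R*Ro.from_rotvec(w)
def rot(xdir,zdir):
    z=np.array(zdir,float);z/=np.linalg.norm(z);x=np.array(xdir,float);x-=z*(x@z);x/=np.linalg.norm(x)
    return Ro.from_matrix(np.c_[x,np.cross(z,x),z])
E
python3 - <<'E'
from h import *
W=env.calibration("wrist");p,R=pose()
Rc=cv2.Rodrigues(W["rvec"])[0];C=-Rc.T@W["tvec"]
print("cam in tool",R.inv().apply(C-p),"optical axis tool",R.inv().apply(Rc.T@[0,0,1]))
k=1.25
P=[plane(W,(u/k,v/k),.0615) for u,v in((316,366),(318,420))]
print(P)
im=cv2.imread("pics/w0.png")
# where would lid at offset (dx along tool x, z height) show
for dx in(-.02,0,.02,.04,.06,.08):
  for h in(.12,.16): print(dx,h,proj(p+R.apply([dx,0,h]),W)[0].round())
E
```

```text
cam in tool [ 0.07828254  0.0007195  -0.14263569] optical axis tool [-3.05978142e-01 -4.55387968e-04  9.52038428e-01]
[array([ 0.44195637, -0.14876939,  0.0615    ]), array([ 0.43948557, -0.2147348 ,  0.0615    ])]
-0.02 0.12 [320. 209.]
-0.02 0.16 [320. 196.]
0 0.12 [320. 189.]
0 0.16 [320. 178.]
0.02 0.12 [320. 167.]
0.02 0.16 [320. 159.]
0.04 0.12 [320. 145.]
0.04 0.16 [320. 139.]
0.06 0.12 [320. 122.]
0.06 0.16 [320. 119.]
0.08 0.12 [320.  97.]
0.08 0.16 [320.  97.]
```

Request:
jog_arm:
  series: [-24,-11,6.4,0,0,0,85,-24,-11,6.4,0,0,0,85,-24,-11,6.4,0,0,0,85,-24,-11,6.4,0,0,0,85,-24,-11,6.4,0,0,0,85,-24,-11,6.4,0,0,0,85,-24,-11,6.4,0,0,0,60,-24,-11,6.4,0,0,0,60]

```text
time: 1.15
tcp_pos: [0.4364, -0.1927, 0.1797]
tool_rot: [-2.221, -2.221, 0.0]
ft_force: [-0.5, 0.4, -0.3]
width: 0.0602
grasp_force: 0.0
```

```bash
python3 - <<'E'
from h import *
W=env.calibration("wrist");im=env.read_camera("wrist");np.save("w1.npy",im)
import pickle;pickle.dump(W,open("w1.pkl","wb"))
print(pose()[0],pose()[1].as_rotvec())
cv2.imwrite("pics/w1.png",cv2.resize(im[:,:,::-1],(800,500),interpolation=cv2.INTER_CUBIC))
f=fitlid([im],[W],[.4405,-.19,-1.6],r=130);print(f)
E
```

```text
[ 0.43528718 -0.19469852  0.1790054 ] [-2.22228439 -2.21958482  0.00264452]
(array([ 0.43672299, -0.19459829, -1.37058596]), np.float64(211.94901960784316), np.float64(6002.0))
```

View pics/w1.png

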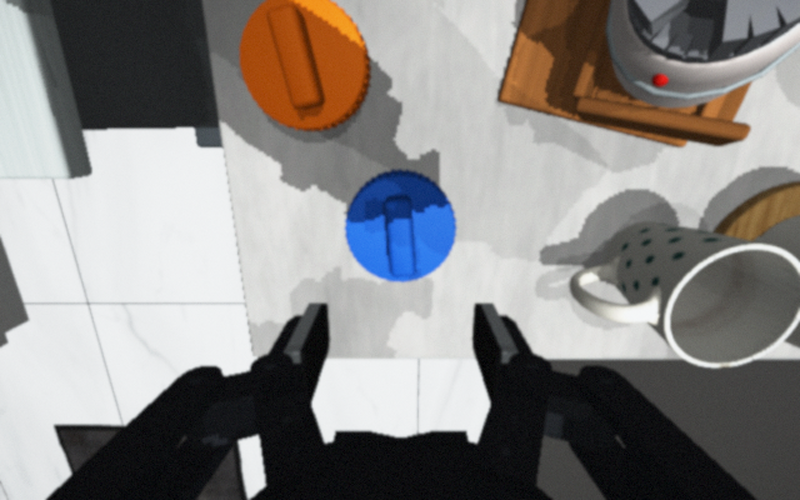

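```bash
python3 - <<'E'
from h import *
k=1.25
for i in range(3):
    print(pose()[0].round(5));W=env.calibration("wrist");im=env.read_camera("wrist")
    P=[plane(W,(u/k,v/k),.0615) for u,v in((399.5,198),(401.5,275))];v=P[0]-P[1]
    print(pose()[0].round(5),pose()[1].as_rotvec().round(4),env.observe()["time"],fitlid([im],[W],[.4367,-.1946,-1.5],r=110)[:2],np.degrees(np.arctan2(v[1],v[0])),((P[0]+P[1])/2).round(4))
E
```

```text
[ 0.43529 -0.1947   0.17901]
[ 0.43585 -0.19339  0.17941] [-2.2233e+00 -2.2181e+00  1.3000e-03] 1.25 (array([ 0.43650851, -0.19478023, -1.37442954]), np.float64(215.7098039215686)) 91.38534413989024 [ 0.4358 -0.1957  0.0615]
[ 0.43585 -0.19339  0.17941]
[ 0.4364  -0.19247  0.17977] [-2.2231e+00 -2.2185e+00  2.0000e-04] 1.3 (array([ 0.43681591, -0.19496418, -1.36988224]), np.float64(213.65490196078431)) 91.31922436005648 [ 0.4364 -0.1944  0.0615]
[ 0.4364  -0.19247  0.17977]
[ 0.43686 -0.19193  0.18001] [-2.2223e+00 -2.2198e+00 -3.0000e-04] 1.35 (array([ 0.43671036, -0.19482574, -1.53174289]), np.float64(198.93333333333334)) 91.3385033972614 [ 0.437  -0.1935  0.0615]
```

Request:
jog_arm:
  series: [-1.5,0,25,0,0,-0.012,50,-1.3,0,25,0,0,-0.011,45,0,0,25,0,0,0,45,0,0,25,0,0,0,45,0,0,25,0,0,0,45,0,0,14.5,0,0,0,45,0,0,0,0,0,0,45,0,0,0,0,0,0,40]
  squeeze: 80

```text
time: 2.35
tcp_pos: [0.4376, -0.1949, 0.0413]
tool_rot: [2.195, 2.246, 0.0]
ft_force: [-0.1, 0.3, 0.9]
width: 0.0401
grasp_force: 0.0
```

Request:
jog_arm:
  series: [0,0,0,0,0,0,0,0,0,0,0,0,0,0,0,0,0,0,0,0,0,0,0,0,0,0,0,0,0,0,0,0,0,0,0,0,0,-10,0,0,0,0,0,0,-20,0,0,0,0,0,0,-20,0,0,0,0]

```text
time: 3.35
tcp_pos: [0.4369, -0.1948, 0.0918]
tool_rot: [2.196, 2.247, 0.0]
ft_force: [0.7, -0.4, -2.2]
width: 0.0183
grasp_force: 77.6
```

```bash
python3 - <<'E'
from h import *
for i in range(4): env.read_camera("wrist")
o=env.observe();print({k:np.round(v,4) for k,v in o.items()})
im=env.read_camera("wrist")
cv2.imwrite("pics/w2.png",cv2.resize(im[:,:,::-1],(800,500),interpolation=cv2.INTER_CUBIC))
E
```

```text
{'time': np.float64(3.55), 'joint_pos': array([-0.5723,  0.3375, -0.4945,  0.7379, -0.    ,  0.9756]), 'joint_velocities': array([-0.0005,  0.0176, -0.0153, -0.0068, -0.0011, -0.0017]), 'joint_efforts': array([ 1.69000e-02, -5.27031e+01,  2.82982e+01,  1.06700e-01,
        3.00000e-04,  5.00000e-04]), 'tcp_pos': array([ 0.4372, -0.1949,  0.0908]), 'tool_rot': array([2.1952e+00, 2.2462e+00, 2.0000e-04]), 'ft_force': array([-1.1347, -0.0288, -2.9351]), 'torque': array([-0.0104, -0.0413,  0.0442]), 'grasp_force': np.float64(77.6452), 'width': np.float64(0.0183)}
```

View pics/w2.png

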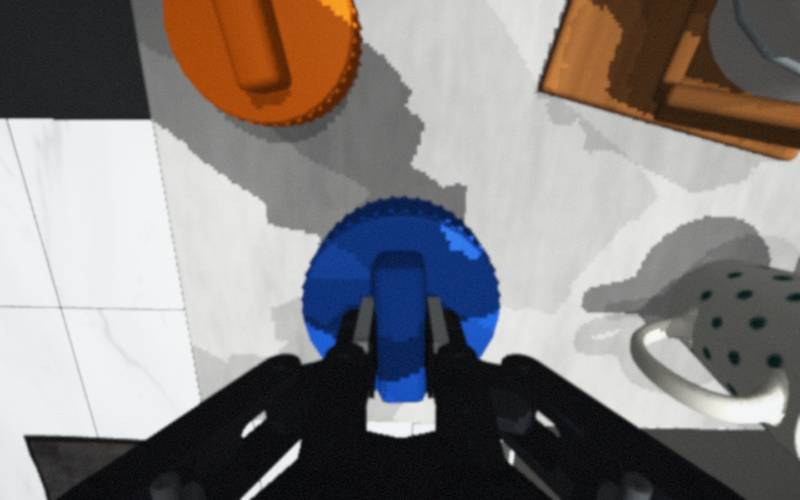

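```bash
cat >> h.py <<'E'
LM=np.array([.6003,.0838,.1503]);RM=np.array([.5730,-.0436,.1507])
v=LM-RM;ys=np.array([v[0],v[1],0]);ys/=np.linalg.norm(ys);xs=np.array([ys[1],-ys[0],0])
ax=-.5*xs+np.cos(np.pi/6)*np.array([0,0,1]);mx=np.cross(ys,ax)
TL=.0408   # tcp above lid origin
def jarpose(M,h,deg,dx=0,s=1):
    "lid origin h above rim, bar angle deg ccw of home; dx: lid centre in tool x from tcp"
    d=s*(np.cos(np.radians(deg))*mx+np.sin(np.radians(deg))*ys)
    return M+ax*(h+TL)-dx*d, rot(d,-ax)
E
python3 - <<'E'
from h import *
W=env.calibration("wrist");p,R=pose()
T=np.linspace(0,2*np.pi,200)
for dx in(-.002,0,.002):
    print(dx,[ (proj(p+R.apply(np.c_[dx+.044*np.cos(T),.044*np.sin(T),0*T+TL-z]),W).min(0)*1.25).round(1) for z in(0,.0375)], (proj(p+R.apply([[dx+.03,0,TL-.0615]]),W)*1.25).round(1))
print("yaw stand",np.degrees(np.arctan2(xs[1],xs[0])),"ax",ax)
t,Rt=jarpose(RM,.03,80)
mid=p+[0.0,0.03,.12]
print(t,Rt.as_rotvec());plan(mid,R,4,p,R);plan(t,Rt,8,mid,R)
E
```

```text
-0.002 [array([316.9, 200.3]), array([298.5, 218.4])] [[398.5 273.4]]
0 [array([316.6, 196.3]), array([298.1, 213.6])] [[398.5 268.1]]
0.002 [array([316.4, 192.3]), array([297.7, 208.7])] [[398.5 262.8]]
yaw stand -12.094757077012096 ax [-0.48890121  0.10476454  0.8660254 ]
[ 0.53838579 -0.03618267  0.2120146 ] [2.25632856 1.5191997  0.50586851]
rot/row [0. 0. 0.] deg 0.0 mm/row 30.9
[7.5, 0.2, -30.0] [0.0, 0.0, 0.0]
[7.5, 0.2, -30.0] [0.0, 0.0, 0.0]
[7.5, 0.2, -30.0] [0.0, 0.0, 0.0]
[7.5, 0.2, -30.0] [0.0, 0.0, 0.0]
rot/row [-0.0659 -0.002   0.0499] deg 4.7 mm/row 20.5
[15.8, 13.1, -0.2] [-0.066, -0.002, 0.05]
[16.4, 12.3, 0.6] [-0.066, -0.002, 0.05]
[17.0, 11.4, 1.3] [-0.066, -0.002, 0.05]
[17.5, 10.4, 2.0] [-0.066, -0.002, 0.05]
[18.0, 9.3, 2.6] [-0.066, -0.002, 0.05]
[18.5, 8.2, 3.2] [-0.066, -0.002, 0.05]
[18.9, 7.1, 3.6] [-0.066, -0.002, 0.05]
[19.2, 5.9, 4.0] [-0.066, -0.002, 0.05]
```

Request:
jog_arm:
  series: [7.5,0,-30,0,0,0,0,7.5,0,-30,0,0,0,0,7.5,0,-30,0,0,0,0,7.5,0,-30,0,0,0,0,15.8,13.1,-0.2,-0.066,-0.002,0.05,0,16.4,12.3,0.6,-0.066,-0.002,0.05,0,17,11.4,1.3,-0.066,-0.002,0.05,0,17.5,10.4,2,-0.066,-0.002,0.05,0]

```text
time: 4.6
tcp_pos: [0.4871, -0.0999, 0.2106]
tool_rot: [2.257, 1.883, 0.272]
ft_force: [0.6, 0.2, -1.3]
width: 0.0184
grasp_force: 77.8
```

Request:
jog_arm:
  series: [18,9.3,2.6,-0.066,-0.002,0.05,0,18.5,8.2,3.2,-0.066,-0.002,0.05,0,18.9,7.1,3.6,-0.066,-0.002,0.05,0,19.2,5.9,4,-0.066,-0.002,0.05,0,0,0,0,0,0,0,0,0,0,0,0,0,0,0,0,0,0,0,0,0,0,0,0,0,0,0,0,0]

```text
time: 5.6
tcp_pos: [0.5382, -0.0369, 0.2125]
tool_rot: [2.257, 1.517, 0.506]
ft_force: [-0.2, 0.7, -2.5]
width: 0.0181
grasp_force: 77.8
```

```bash
python3 - <<'E'
from h import *
t,Rt=jarpose(RM,.03,80)
p,R=pose();print((p-t)*1000,(R.inv()*Rt).as_rotvec(),R.inv().apply(t-p)*1000,env.observe()["joint_pos"],env.observe()["ft_force"])
out=[]
for n,x,y in(("scene",210,120),("side",280,110)):
    im=env.read_camera(n)[y:y+150,x:x+130,::-1]; out.append(cv2.resize(im,None,fx=3,fy=3.,interpolation=cv2.INTER_CUBIC))
cv2.imwrite("pics/c3.png",np.hstack(out))
E
```

```text
[-0.2153899  -0.74196867  0.51148907] [ 0.0009221   0.00079459 -0.00121871] [ 0.72276494 -0.33996068  0.46964771] [-0.20017614 -0.03019943 -0.75604959  0.3206126  -0.00640886  1.75599811] [-0.20584338  0.68229092 -2.48275007]
```

View pics/c3.png

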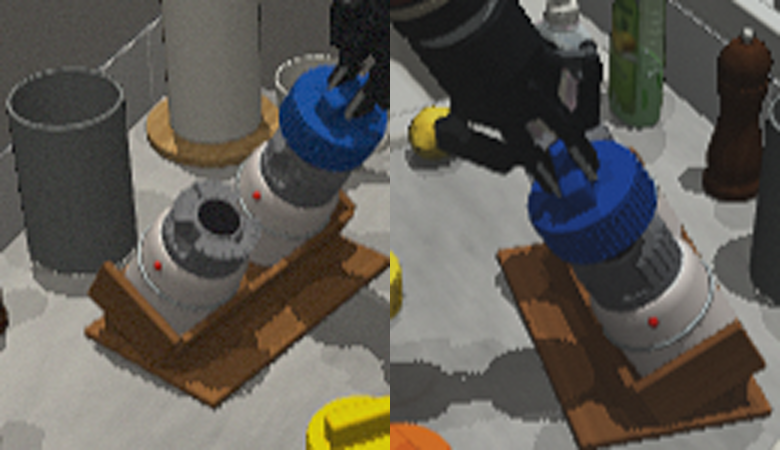

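Request:
jog_arm:
  series: [0,0,0,0,0,-0.18,0,0,0,0,0,0,-0.18,0,0,0,0,0,0,-0.18,0,0,0,0,0,0,-0.18,0,0,0,0,0,0,-0.18,0,0,0,0,0,0,-0.18,0,0,0,0,0,0,-0.18,0,0,0,0,0,0,-0.18,0]

```text
time: 6.7
tcp_pos: [0.5381, -0.0365, 0.2125]
tool_rot: [0.662, 2.532, 0.031]
ft_force: [0.3, 0.4, -2.0]
width: 0.0185
grasp_force: 77.7
```

Request:
jog_arm:
  series: [0,0,0,0,0,-0.18,0,0,0,0,0,0,-0.18,0,0,0,0,0,0,-0.18,0,0,0,0,0,0,-0.18,0,0,0,0,0,0,-0.18,0,0,0,0,0,0,-0.18,0,0,0,0,0,0,-0.18,0,0,0,0,0,0,-0.18,0]

```text
time: 7.7
tcp_pos: [0.538, -0.0365, 0.2125]
tool_rot: [-1.207, 2.411, -0.453]
ft_force: [0.1, -0.7, -1.5]
width: 0.0179
grasp_force: 77.7
```

Request:
jog_arm:
  series: [0,0,0,0,0,-0.18,0,0,0,0,0,0,-0.08,0,0,0,0,0,0,0,0,0,0,0,0,0,0,0,0,0,0,0,0,0,0,0,0,0,0,0,0,0,0,0,0,0,0,0,0,0,0,0,0,0,0,0]

```text
time: 8.7
tcp_pos: [0.538, -0.0363, 0.2125]
tool_rot: [-1.521, 2.266, -0.527]
ft_force: [-0.2, -1.2, -1.8]
width: 0.0183
grasp_force: 77.8
```

```bash
cat >> h.py <<'E'
def dev(M,h,deg,dx=0,s=-1):
    t,Rt=jarpose(M,h,deg,dx,s);p,R=pose();o=env.observe()
    print("todo mm",(R.inv().apply(t-p)*1000).round(2),"rot",(R.inv()*Rt).as_rotvec().round(4),"j6",o["joint_pos"][5].round(3))
    print("F tool",R.inv().apply(o["ft_force"]).round(1),"T tool",R.inv().apply(o["torque"]).round(2),"t",o["time"],o["width"].round(4),"h mm",((p-M)@ax*1000-TL*1000).round(2))
E
python3 - <<'E'
from h import *
dev(RM,.03,80)
E
```

```text
todo mm [-0.19 -0.02  0.55] rot [-0.0011 -0.0003 -0.0024] j6 -1.383Traceback (most recent call last):
  File "<stdin>", line 2, in <module>
  File "h.py", line 55, in dev
    print("F tool",R.inv().apply(o["ft_force"]).round(1),"T tool",R.inv().apply(o["torque"]).round(2),"t",o["time"],o["width"].round(4),"h mm",((p-M)@ax*1000-TL*1000).round(2))
                                                                                                                    ^^^^^^^^^^^^^^^^
AttributeError: 'float' object has no attribute 'round'
```

Request:
jog_arm:
  series: [0,0,5,0,0,0,0,0,0,5,0,0,0,0,0,0,5,0,0,0,0,0,0,5,0,0,0,0,0,0,5,0,0,0,0,0,0,5,0,0,0,0,0,0,3,0,0,0,0,0,0,3,0,0,0,0]

```text
time: 9.7
tcp_pos: [0.5552, -0.0402, 0.1806]
tool_rot: [-1.522, 2.267, -0.527]
ft_force: [-2.9, -1.2, -2.1]
width: 0.0182
grasp_force: 78.4
```

```bash
sed -i 's/o\["width"\].round(4)/o["width"]/' h.py; python3 -c "
from h import *
dev(RM,-.006,80)"
```

```text
todo mm [-0.54 -0.69  0.15] rot [ 0.0001 -0.001  -0.0024] j6 -1.384
F tool [2.3 3.  0.5] T tool [-1.22  0.67  0.03] t 9.7 0.018171413120026892 h mm -5.85
```

Request:
jog_arm:
  series: [0.2,0.3,3,0,0,0,0,0.2,0.2,3,0,0,0,0,0,0,3,0,0,0,0,0,0,3,0,0,0,0,0,0,3,0,0,0,0,0,0,2,0,0,0,0,0,0,1,0,0,0,0,0,0,0,0,0,0,0]

```text
time: 10.7
tcp_pos: [0.5637, -0.0422, 0.1651]
tool_rot: [-1.522, 2.266, -0.527]
ft_force: [-3.0, -3.2, -4.0]
width: 0.0182
grasp_force: 78.2
```

```bash
python3 -c "
from h import *
dev(RM,-.027,80)"
```

```text
todo mm [-0.79 -0.84  3.38] rot [-0.0004 -0.0006 -0.0024] j6 -1.385
F tool [4.3 3.2 2.4] T tool [-1.5   0.89  0.03] t 10.7 0.018161444995019965 h mm -23.62
```

Request:
jog_arm:
  series: [0.3,0.2,1,0,0,0,0,0.3,0.2,1,0,0,0,0,0,0,1,0,0,0,0,0,0,1,0,0,0,0,0,0,0.5,0,0,0,0,0,0,0.5,0,0,0,0,0,0,0,0,0,0,0,0,0,0,0,0,0,0]

```text
time: 11.7
tcp_pos: [0.5651, -0.0425, 0.164]
tool_rot: [-1.521, 2.263, -0.53]
ft_force: [-54.1, 8.8, 59.9]
width: 0.0186
grasp_force: 90.6
```

```bash
python3 -c "
from h import *
dev(RM,-.027,80)"
```

```text
todo mm [-0.66 -0.14  1.68] rot [-0.0038  0.0004 -0.0013] j6 -1.386
F tool [  5.7  16.4 -79.3] T tool [-4.27  1.59 -0.12] t 11.7 0.018649251032923735 h mm -25.32
```

Request:
jog_arm:
  series: [0,0,-1.5,0,0,0,0,0,0,-1.3,0,0,0,0,0,0,0,0,0,0,0,0,0,0,0,0,0.06,0,0,0,0,0,0,0.06,0,0,0,0,0,0,0.06,0,0,0,0,0,0,0,0,0,0,0,0,0,0,0]

```text
time: 12.7
tcp_pos: [0.5645, -0.0428, 0.1645]
tool_rot: [-1.3, 2.371, -0.477]
ft_force: [-20.2, 1.3, 17.7]
width: 0.0186
grasp_force: 82.7
```

```bash
python3 -c "
from h import *
dev(RM,-.027,80)"
```

```text
todo mm [-1.13 -0.09  2.4 ] rot [-0.0026  0.     -0.1821] j6 -1.206
F tool [  5.7   6.9 -25.4] T tool [-2.04  1.46 -0.04] t 12.7 0.018594491819302634 h mm -24.6
```

Request:
jog_arm:
  series: [0.2,0.2,-0.5,0,0,0.04,0,0.2,0,0,0,0,0.04,0,0,0,0,0,0,0.04,0,0,0,0,0,0,0.04,0,0,0,0,0,0,0.04,0,0,0,0,0,0,0.03,0,0,0,0,0,0,0,0,0,0,0,0,0,0,0]

```text
time: 13.7
tcp_pos: [0.5635, -0.0424, 0.1641]
tool_rot: [-1.016, 2.479, -0.406]
ft_force: [-16.4, 1.3, 12.8]
width: 0.0184
grasp_force: 140.5
```

```bash
python3 -c "
from h import *
dev(RM,-.027,80)"
```

```text
todo mm [-1.55 -0.83  2.61] rot [-1.200e-03  4.000e-04 -4.073e-01] j6 -0.981
F tool [  6.    5.3 -19.2] T tool [-1.75  1.93 -3.15] t 13.7 0.018352974816327618 h mm -24.39
```

Request:
jog_arm:
  series: [0,0,0,0,0,-0.1,0,0,0,0,0,0,-0.1,0,0,0,0,0,0,-0.1,0,0,0,0,0,0,-0.1,0,0,0,0,0,0,-0.01,0,0,0,-2,0,0,0,0,0,0,-3,0,0,0,0,0,0,-3,0,0,0,0]

```text
time: 14.7
tcp_pos: [0.5604, -0.0421, 0.171]
tool_rot: [-1.521, 2.265, -0.528]
ft_force: [-0.9, 0.6, -2.6]
width: 0.0184
grasp_force: 79.3
```

```bash
python3 -c "
from h import *
dev(RM,-.017,80)"
```

```text
todo mm [-1.27 -0.58  0.1 ] rot [-0.0019  0.0004 -0.0023] j6 -1.387
F tool [0.  2.2 1.7] T tool [-0.96  0.05 -0.06] t 14.7 0.018382692465074065 h mm -16.9
```

```bash
python3 -c "
from h import *
p,R=pose();m=p+ax*.047
plan(m+(LM-RM),R,1,m,R)
print(R.inv().apply(ys))"
```

```text
rot/row [0. 0. 0.] deg 0.0 mm/row 130.3
[-128.2, 23.1, 0.3] [0.0, 0.0, 0.0]
[-9.84401734e-01  1.75935286e-01  1.88730984e-05]
```

Request:
jog_arm:
  series: [0,0,-12,0,0,0,0,0,0,-12,0,0,0,0,0,0,-12,0,0,0,0,0,0,-11,0,0,0,0,-21.4,3.8,0,0,0,0,0,-21.4,3.8,0,0,0,0,0,-21.4,3.8,0,0,0,0,0,-21.4,3.9,0,0,0,0,0]

```text
time: 15.7
tcp_pos: [0.5553, 0.0485, 0.2117]
tool_rot: [-1.521, 2.265, -0.528]
ft_force: [-0.4, -0.2, -1.3]
width: 0.0182
grasp_force: 79.4
```

Request:
jog_arm:
  series: [-21.3,3.9,0,0,0,0,0,-21.3,3.9,0,0,0,0,0,0,0,0,0,0,0,0,0,0,6,0,0,0,0,0,0,8,0,0,0,0,0,0,8,0,0,0,0,0,0,7,0,0,0,0,0,0,3,0,0,0,0]

```text
time: 16.7
tcp_pos: [0.5798, 0.0865, 0.1826]
tool_rot: [-1.522, 2.267, -0.527]
ft_force: [-0.2, -0.5, -1.3]
width: 0.0183
grasp_force: 79.4
```

```bash
python3 -c "
from h import *
dev(LM,-.002,80)"
```

```text
todo mm [-1.91 -1.4  -0.53] rot [-0.0004 -0.0008 -0.0025] j6 -1.112
F tool [0.6 0.6 1.1] T tool [-0.62  0.18 -0.01] t 16.7 0.01827009605159922 h mm -2.53
```

Request:
jog_arm:
  series: [0,0,3,0,0,0,0,0,0,3,0,0,0,0,0,0,3,0,0,0,0,0,0,3,0,0,0,0,0,0,3,0,0,0,0,0,0,3,0,0,0,0,0,0,2,0,0,0,0,0,0,0,0,0,0,0]

```text
time: 17.7
tcp_pos: [0.5895, 0.0847, 0.1658]
tool_rot: [-1.522, 2.266, -0.527]
ft_force: [-0.4, 0.4, -1.7]
width: 0.018
grasp_force: 79.4
```

```bash
python3 -c "
from h import *
dev(LM,-.027,80)"
```

```text
todo mm [-1.65 -1.25  4.96] rot [-0.0008 -0.0004 -0.0023] j6 -1.118
F tool [-0.1  1.3  1.3] T tool [-0.7   0.13  0.  ] t 17.7 0.017967043492406385 h mm -22.04
```

Request:
jog_arm:
  series: [0,0,1,0,0,0,0,0,0,1,0,0,0,0,0,0,0.8,0,0,0,0,0,0,0,0,0,0,0,0,0,0,0,0,0.05,0,0,0,0,0,0,0.05,0,0,0,0,0,0,0.05,0,0,0,0,0,0,0.04,0]

```text
time: 18.7
tcp_pos: [0.591, 0.0844, 0.1637]
tool_rot: [-1.286, 2.379, -0.472]
ft_force: [0.2, 0.3, -1.4]
width: 0.0181
grasp_force: 79.4
```

```bash
python3 -c "
from h import *
dev(LM,-.027,69)"
```

```text
todo mm [-1.72 -0.74  2.37] rot [-0.0012  0.     -0.0018] j6 -0.927
F tool [-0.1  0.7  1.3] T tool [-0.63  0.28  0.01] t 18.7 0.018111544620748758 h mm -24.63
```

Request:
jog_arm:
  series: [0,0,0.4,0,0,0,0,0,0,0.4,0,0,0,0,0,0,0,0,0,0,0,0,0,0.1,0,0,0.06,0,0,0,0.3,0,0,0.06,0,0,0,0.3,0,0,0.06,0,0,0,0.3,0,0,0.06,0,0,0,0,0,0,0,0]

```text
time: 19.7
tcp_pos: [0.5927, 0.0844, 0.1634]
tool_rot: [-0.983, 2.488, -0.4]
ft_force: [-7.8, 1.2, 9.9]
width: 0.0181
grasp_force: 81.1
```

```bash
python3 -c "
from h import *
dev(LM,-.027,55)"
```

```text
todo mm [-0.84  0.55  1.3 ] rot [-0.0027  0.0021  0.0035] j6 -0.689
F tool [  1.4   1.2 -12.5] T tool [-0.45  0.49  0.13] t 19.7 0.018071017579880735 h mm -25.7
```

Request:
jog_arm:
  series: [0,0,0.3,0,0,0.085,0,0,0,0.45,0,0,0.085,0,0,0,0.45,0,0,0.085,0,0,0,0.45,0,0,0.085,0,0,0,0.45,0,0,0.085,0,0,0,0.45,0,0,0.085,0,0,0,0.45,0,0,0.085,0,0,0,0.45,0,0,0.085,0]

```text
time: 20.7
tcp_pos: [0.5942, 0.0844, 0.1602]
tool_rot: [-0.093, 2.624, -0.172]
ft_force: [-6.1, 1.9, 9.5]
width: 0.0188
grasp_force: 81.2
```

```bash
python3 -c "
from h import *
dev(LM,-.032,0)"
```

```text
todo mm [-0.45  0.6   2.8 ] rot [0.0004 0.0031 0.2819] j6 -0.008
F tool [  0.6   0.8 -11.4] T tool [-0.26  0.68 -0.08] t 20.7 0.01879829380570058 h mm -29.2
```

Request:
jog_arm:
  series: [0,0,0.3,0,0,0.08,0,0,0,0,0,0,0.08,0,0,0,0,0,0,0.07,0,0,0,0,0,0,0.05,0,0,0,0,0,0,0.03,0,0,0,0,0,0,0,0,0,0,0,0,0,0,0,0,0,0,0,0,0,0]

```text
time: 21.7
tcp_pos: [0.5939, 0.0839, 0.159]
tool_rot: [0.309, 2.6, -0.065]
ft_force: [-0.7, 2.3, 2.3]
width: 0.0186
grasp_force: 80.1
```

```bash
python3 -c "
from h import *
dev(LM,-.032,0)"
```

```text
todo mm [-1.02  1.26  1.87] rot [-0.0002  0.0016 -0.0256] j6 0.299
F tool [-0.1  2.1 -2.6] T tool [-0.56  0.34 -0.07] t 21.7 0.01858954725863321 h mm -30.13
```

Request:
jog_arm:
  series: [0,0,0.2,0,0,0.03,0,0,0,0,0,0,0.02,0,0,0,0,0,0,0.02,0,0,0,0,0,0,0.02,0,0,0,0,0,0,0.01,0,0,0,0,0,0,0,0,0,0,0,0,0,0,0,0,0,0,0,0,0,0]

```text
time: 22.7
tcp_pos: [0.5938, 0.0836, 0.1588]
tool_rot: [0.441, 2.579, -0.031]
ft_force: [-3.7, 2.6, 5.6]
width: 0.0182
grasp_force: 80.6
```

```bash
python3 -c "
from h import *
dev(LM,-.032,0)"
```

```text
todo mm [-0.95  1.72  1.73] rot [-0.0009  0.0015 -0.1274] j6 0.401
F tool [ 1.   1.7 -6.9] T tool [-0.18  0.42 -0.01] t 22.7 0.01824307878854729 h mm -30.27
```

Request:
jog_arm:
  series: [0,0,0,0,0,0.03,0,0,0,0,0,0,0.03,0,0,0,0,0,0,0.03,0,0,0,0,0,0,0.03,0,0,0,0,0,0,0,0,0,0,0,0,0,0,0,0,0,0,0,0,0,0,0,0,0,0,0,0,0]

```text
time: 23.7
tcp_pos: [0.5931, 0.0839, 0.1585]
tool_rot: [0.593, 2.55, 0.011]
ft_force: [-7.2, 2.7, 9.3]
width: 0.0184
grasp_force: 116.3
```

```bash
python3 - <<'E'
from h import *
dev(LM,-.032,0)
out=[]
for n,x,y in(("scene",210,120),("side",280,110)):
    im=env.read_camera(n)[y:y+120,x:x+130,::-1]; out.append(cv2.resize(im,None,fx=3,fy=3.,interpolation=cv2.INTER_CUBIC))
w=env.read_camera("wrist")[:,:,::-1];w=w[100:,190:450]
top=np.hstack(out);w=cv2.resize(w,None,fx=.8,fy=.8)
c=np.zeros((w.shape[0],top.shape[1],3),np.uint8);c[:,:w.shape[1]]=w
cv2.imwrite("pics/c4.png",np.vstack([top,c]))
E
```

```text
todo mm [-1.62  1.88  1.78] rot [-6.00e-04  2.00e-04 -2.46e-01] j6 0.52
F tool [  2.2   0.6 -11.8] T tool [-0.04  1.23 -0.74] t 23.7 0.018423374213481242 h mm -30.21
```

View pics/c4.png

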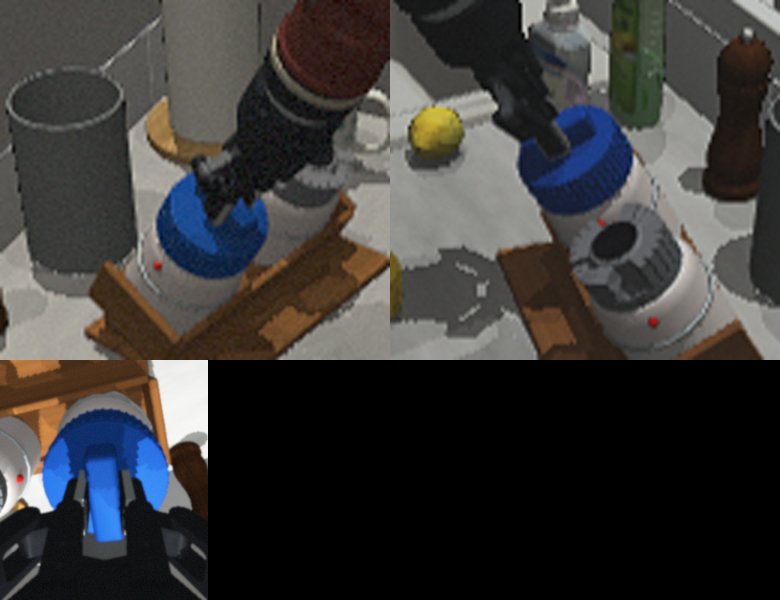

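Request:
jog_arm:
  series: [0,0,0,0,0,0.03,0,0,0,0,0,0,0.03,0,0,0,0,0,0,0.02,0,0,0,0,0,0,0,0,0,0,0,0,0,0,0,0,0,0,0,0,0,0,0,0,0,0,0,0,0,0,0,0,0,0,0,0]

```text
time: 24.85
tcp_pos: [0.593, 0.0839, 0.1586]
tool_rot: [0.69, 2.526, 0.038]
ft_force: [-7.5, 2.5, 10.3]
width: 0.0185
grasp_force: 160.0
```

```bash
python3 -c "
from h import *
dev(LM,-.032,0)"
```

```text
todo mm [-1.5   1.99  1.92] rot [-0.001   0.0004 -0.3223] j6 0.597
F tool [  1.8   0.3 -12.9] T tool [ 0.36  1.15 -3.29] t 24.85 0.018532459722222557 h mm -30.08
```

Request:
jog_arm:
  series: [0,0,-0.3,0,0,-0.04,0,0,0,-0.2,0,0,-0.035,0,0,0,0,0,0,0,0,0,0,0,0,0,0,40,0,0,0,0,0,0,45,0,0,0,0,0,0,45,0,0,-15,0,0,0,45,0,0,-25,0,0,0,45]

```text
time: 25.85
tcp_pos: [0.5732, 0.088, 0.194]
tool_rot: [0.6, 2.548, 0.013]
ft_force: [-0.1, -0.2, 0.6]
width: 0.0451
grasp_force: 0.0
```

```bash
python3 - <<'E'
from h import *
S,D=[env.calibration(n) for n in("scene","side")]
dev(LM,.01,0)
W=env.calibration("wrist");w=env.read_camera("wrist")[:,:,::-1]
cv2.imwrite("pics/c5.png",cv2.resize(w,(720,450),interpolation=cv2.INTER_CUBIC))
import pickle;pickle.dump(W,open("w5.pkl","wb"))
E
```

```text
todo mm [-1.39  2.04  0.78] rot [-1.000e-03  1.000e-04 -2.514e-01] j6 0.538
F tool [-0.3 -0.2 -0.6] T tool [ 0.11  0.46 -0.03] t 25.85 0.045063122475981036 h mm 10.79
```

View pics/c5.png

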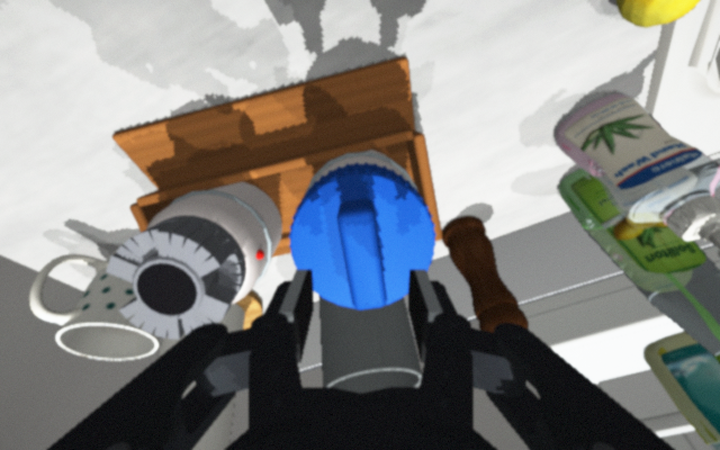

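```bash
python3 - <<'E'
from h import *
import pickle
W=pickle.load(open("w5.pkl","rb"))
R=cv2.Rodrigues(W["rvec"])[0];C=-R.T@W["tvec"]
P=[]
for u,v in((355,203),(374,308)):
    d=R.T@np.linalg.inv(W["mtx"])@[u*.8889,v*.8889,1]; q=LM+ax*.0295
    P.append(C+d*((q-C)@ax)/(d@ax))
v=P[1]-P[0];print(np.linalg.norm(v),np.degrees(np.arctan2(v@ys,v@mx)),((P[0]+P[1])/2-LM)@np.c_[mx,ys,ax])
E
```

```text
0.06209024661596579 -4.748889772993337 [-0.00427191  0.00164511  0.0295    ]
```

```bash
python3 - <<'E'
from h import *
p,R=pose();a0=np.radians(-98)
Rt=rot([np.cos(a0),np.sin(a0),0],[0,0,-1]);m=p+ax*.06
plan(m,R,2,p,R);plan([.466,.298,.18],Rt,11,m,R)
E
```

```text
rot/row [0. 0. 0.] deg 0.0 mm/row 30.0
[-0.1, 0.0, -30.0] [0.0, 0.0, 0.0]
[-0.1, 0.0, -30.0] [0.0, 0.0, 0.0]
rot/row [-0.0357  0.0428 -0.1676] deg 10.1 mm/row 20.8
[16.2, 12.9, 0.0] [-0.036, 0.043, -0.168]
[13.8, 15.4, 1.2] [-0.036, 0.043, -0.168]
[11.0, 17.5, 2.3] [-0.036, 0.043, -0.168]
[7.8, 19.0, 3.3] [-0.036, 0.043, -0.168]
[4.4, 19.8, 4.3] [-0.036, 0.043, -0.168]
[0.8, 20.1, 5.1] [-0.036, 0.043, -0.168]
[-2.8, 19.8, 5.8] [-0.036, 0.043, -0.168]
[-6.3, 18.8, 6.3] [-0.036, 0.043, -0.168]
[-9.6, 17.2, 6.6] [-0.036, 0.043, -0.168]
[-12.6, 15.1, 6.7] [-0.036, 0.043, -0.168]
[-15.2, 12.6, 6.6] [-0.036, 0.043, -0.168]
```

Request:
jog_arm:
  series: [0,0,-30,0,0,0,45,0,0,-30,0,0,0,45,16.2,12.9,0,-0.036,0.043,-0.168,45,13.8,15.4,1.2,-0.036,0.043,-0.168,45,11,17.5,2.3,-0.036,0.043,-0.168,45,7.8,19,3.3,-0.036,0.043,-0.168,45,4.4,19.8,4.3,-0.036,0.043,-0.168,45,0.8,20.1,5.1,-0.036,0.043,-0.168,50]

```text
time: 26.9
tcp_pos: [0.5015, 0.2056, 0.2086]
tool_rot: [-0.844, 2.749, 0.011]
ft_force: [0.7, 0.6, -0.2]
width: 0.0501
grasp_force: 0.0
```

Request:
jog_arm:
  series: [-2.8,19.8,5.8,-0.036,0.043,-0.168,50,-6.3,18.8,6.3,-0.036,0.043,-0.168,50,-9.6,17.2,6.6,-0.036,0.043,-0.168,50,-12.6,15.1,6.7,-0.036,0.043,-0.168,50,-15.2,12.6,6.6,-0.036,0.043,-0.168,50,0,0,0,0,0,0,50,0,0,0,0,0,0,50,0,0,0,0,0,0,50]

```text
time: 27.9
tcp_pos: [0.4661, 0.2969, 0.1772]
tool_rot: [2.062, -2.366, -0.005]
ft_force: [0.1, 0.2, -0.2]
width: 0.05
grasp_force: 0.0
```

```bash
python3 - <<'E'
from h import *
env.read_camera("wrist");W=env.calibration("wrist");im=env.read_camera("wrist")
p,R=pose();print(p,R.as_matrix().round(3).tolist(),env.observe()["joint_pos"])
import pickle;pickle.dump(W,open("w6.pkl","wb"))
cv2.imwrite("pics/c6.png",cv2.resize(im[:,:,::-1],(800,500),interpolation=cv2.INTER_CUBIC))
print(fitlid([im],[W],[.467,.297,-1.71],r=110))
E
```

```text
[0.46609259 0.29696373 0.17717938] [[-0.136, -0.991, -0.005], [-0.991, 0.136, 0.001], [0.0, 0.005, -1.0]] [ 0.43354852  0.38104478 -0.16914498  1.02458046  0.00242695 -1.00065991]
(array([ 0.46853193,  0.29157842, -1.59473201]), np.float64(226.14117647058822), np.float64(6157.0))
```

View pics/c6.png

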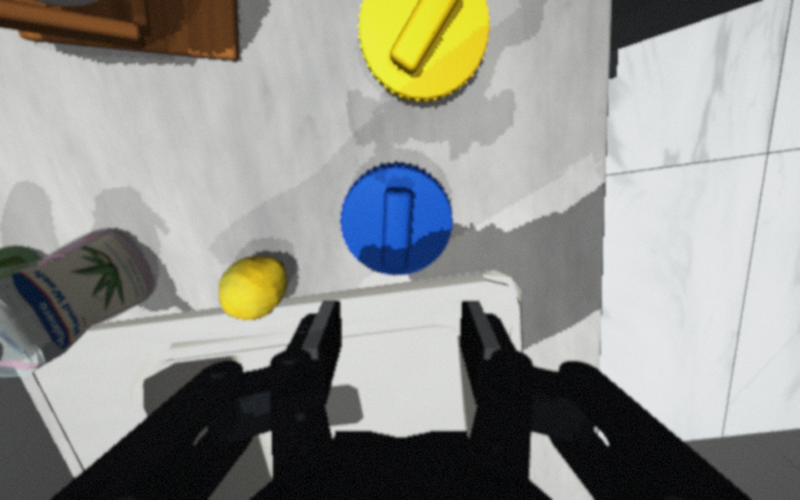

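Request:
jog_arm:
  series: [2.5,-1.3,25,0,0,0.013,50,2.5,-1.2,25,0,0,0.012,45,0,0,25,0,0,0,45,0,0,25,0,0,0,45,0,0,22,0,0,0,45,0,0,14.5,0,0,0,45,0,0,0,0,0,0,45,0,0,0,0,0,0,40]

```text
time: 29.0
tcp_pos: [0.4675, 0.2924, 0.0409]
tool_rot: [2.035, -2.389, -0.005]
ft_force: [0.6, -0.4, -0.7]
width: 0.0397
grasp_force: 0.0
```

```bash
python3 -c "
from h import *
p,R=pose();print(p,R.as_matrix()[:,2]); print(R.inv().apply(np.array([.4685,.2916,.0408])-p)*1000)"
```

```text
[0.46749986 0.29242212 0.04093554] [-4.47976276e-03  5.68463922e-04 -9.99989804e-01]
[ 0.65233215 -1.1188998   0.1305951 ]
```

Request:
jog_arm:
  series: [0.6,-1,0,0,0,0,40,0,0,0,0,0,0,0,0,0,0,0,0,0,0,0,0,0,0,0,0,0,0,0,0,0,0,0,0,0,0,-10,0,0,0,0,0,0,-25,0,0,0,0,0,0,-30,0,0,0,0]
  squeeze: 100

```text
time: 30.0
tcp_pos: [0.4677, 0.2913, 0.106]
tool_rot: [2.034, -2.388, -0.006]
ft_force: [0.0, 0.1, -1.3]
width: 0.018
grasp_force: 97.3
```

```bash
cat > c.py <<'E'
from h import *
# jar mouth corrected by what the first fits showed: tool offsets (s=-1,80deg) of about +1.3,+0.8 mm
t,Rt=jarpose(RM,.03,78,0,-1)
t=t+Rt.apply([.0013,.0008,0])
E
python3 - <<'E'
from c import *
p,R=pose();print(p)
m=p+[0.03,-.03,.135];plan(m,R,4,p,R);plan(t,Rt,13,m,R)
E
```

```text
[0.46773034 0.29133159 0.10601212]
rot/row [0. 0. 0.] deg 0.0 mm/row 35.4
[6.3, -8.4, -33.8] [0.0, 0.0, 0.0]
[6.3, -8.4, -33.8] [0.0, 0.0, 0.0]
[6.3, -8.4, -33.8] [0.0, 0.0, 0.0]
[6.3, -8.4, -33.8] [0.0, 0.0, 0.0]
rot/row [ 0.0407 -0.0033  0.0196] deg 2.6 mm/row 23.3
[22.2, -6.7, 2.3] [0.041, -0.003, 0.02]
[22.0, -7.0, 2.5] [0.041, -0.003, 0.02]
[21.9, -7.3, 2.7] [0.041, -0.003, 0.02]
[21.8, -7.6, 2.9] [0.041, -0.003, 0.02]
[21.6, -7.9, 3.2] [0.041, -0.003, 0.02]
[21.5, -8.2, 3.4] [0.041, -0.003, 0.02]
[21.3, -8.5, 3.7] [0.041, -0.003, 0.02]
[21.2, -8.8, 4.0] [0.041, -0.003, 0.02]
[21.0, -9.0, 4.3] [0.041, -0.003, 0.02]
[20.9, -9.3, 4.6] [0.041, -0.003, 0.02]
[20.7, -9.5, 4.9] [0.041, -0.003, 0.02]
[20.5, -9.7, 5.2] [0.041, -0.003, 0.02]
[20.3, -9.9, 5.5] [0.041, -0.003, 0.02]
```

Request:
jog_arm:
  series: [6.3,-8.4,-33.8,0,0,0,0,6.3,-8.4,-33.8,0,0,0,0,6.3,-8.4,-33.8,0,0,0,0,6.3,-8.4,-33.8,0,0,0,0,22.2,-6.7,2.3,0.041,-0.003,0.02,0,22,-7,2.5,0.041,-0.003,0.02,0,21.9,-7.3,2.7,0.041,-0.003,0.02,0,21.8,-7.6,2.9,0.041,-0.003,0.02,0]

```text
time: 31.0
tcp_pos: [0.51, 0.1687, 0.2315]
tool_rot: [-1.867, 2.38, -0.174]
ft_force: [-0.2, -0.1, -0.7]
width: 0.0179
grasp_force: 97.5
```

Request:
jog_arm:
  series: [21.6,-7.9,3.2,0.041,-0.003,0.02,0,21.5,-8.2,3.4,0.041,-0.003,0.02,0,21.3,-8.5,3.7,0.041,-0.003,0.02,0,21.2,-8.8,4,0.041,-0.003,0.02,0,21,-9,4.3,0.041,-0.003,0.02,0,20.9,-9.3,4.6,0.041,-0.003,0.02,0,20.7,-9.5,4.9,0.041,-0.003,0.02,0,20.5,-9.7,5.2,0.041,-0.003,0.02,0]

```text
time: 32.0
tcp_pos: [0.5338, -0.0149, 0.2136]
tool_rot: [-1.518, 2.303, -0.49]
ft_force: [0.3, -0.6, -0.9]
width: 0.0183
grasp_force: 97.5
```

Request:
jog_arm:
  series: [20.3,-9.9,5.5,0.041,-0.003,0.02,0,0,0,0,0,0,0,0,0,0,0,0,0,0,0,0,0,0,0,0,0,0,0,0,0,0,0,0,0,0,0,0,0,0,0,0,0,0,0,0,0,0,0,0,0,0,0,0,0,0]

```text
time: 33.0
tcp_pos: [0.537, -0.0372, 0.211]
tool_rot: [-1.476, 2.29, -0.525]
ft_force: [0.9, -0.6, -1.8]
width: 0.018
grasp_force: 97.5
```

```bash
python3 - <<'E'
from c import *
dev(RM,.03,78)
p,R=pose();print(R.inv().apply(t-p)*1000)
W=env.calibration("wrist");im=env.read_camera("wrist")
out=[]
for n,x,y in(("scene",210,120),("side",280,110)):
    i=env.read_camera(n)[y:y+100,x:x+130,::-1]; out.append(cv2.resize(i,None,fx=3,fy=3.,interpolation=cv2.INTER_CUBIC))
top=np.hstack(out);w=im[100:,100:540,::-1]
c=np.zeros((300,top.shape[1],3),np.uint8);c[:,:440]=w
cv2.imwrite("pics/c7.png",np.vstack([top,c]))
T=np.linspace(0,2*np.pi,200)
print("cap lower/upper edge top row, wrist crop", [(proj(p+R.apply(np.c_[.044*np.cos(T),.044*np.sin(T),0*T+TL-z]),W).min(0)-[100,100]+[0,300]).round(1) for z in(0,.0375)])
E
```

```text
todo mm [-1.56 -1.19 -0.3 ] rot [-0.0048 -0.0044 -0.0037] j6 -1.346
F tool [ 0.4 -0.1  2. ] T tool [-0.62  0.12  0.01] t 33.0 0.017987304619472854 h mm 29.7
[-0.26192101 -0.39850658 -0.29483588]
cap lower/upper edge top row, wrist crop [array([154.9, 357.3]), array([140.5, 371.3])]
```

View pics/c7.png

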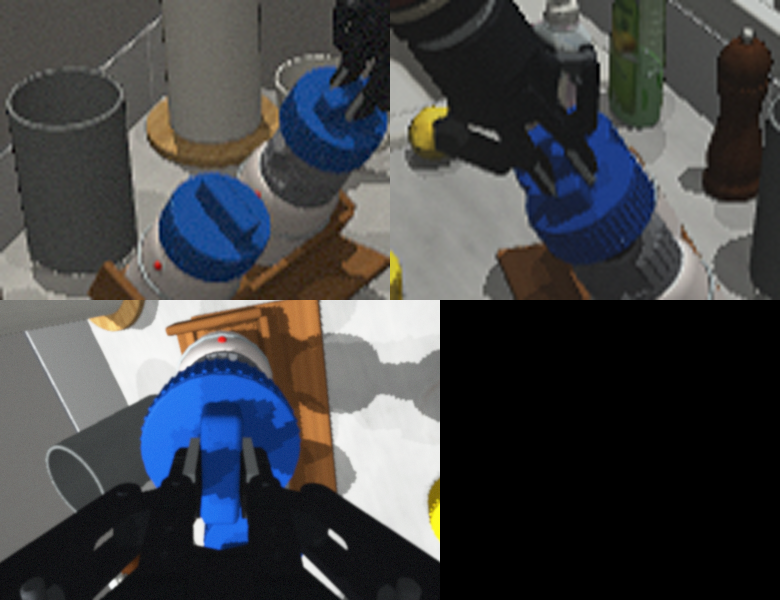

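Request:
jog_arm:
  series: [-0.2,-0.3,7,-0.005,-0.004,-0.003,0,0,0,8,0,0,0,0,0,0,8,0,0,0,0,0,0,5,0,0,0,0,0,0,3,0,0,0,0,0,0,3,0,0,0,0,0,0,2,0,0,0,0,0,0,1,0,0,0,0]

```text
time: 34.15
tcp_pos: [0.5551, -0.041, 0.1789]
tool_rot: [-1.482, 2.288, -0.516]
ft_force: [-2.3, 0.7, -1.2]
width: 0.0178
grasp_force: 97.6
```

```bash
python3 -c "
from h import *
dev(RM,-.007,78)"
```

```text
todo mm [-1.53 -1.25 -0.4 ] rot [ 0.0007 -0.0006 -0.0007] j6 -1.353
F tool [ 0.4  2.7 -0.1] T tool [-1.13  0.29 -0.01] t 34.15 0.01781093657925208 h mm -7.4
```

Entered the neck. Go on down.

Request:
jog_arm:
  series: [0,0.2,3,0,0,0,0,0,0.2,3,0,0,0,0,0,0,3,0,0,0,0,0,0,3,0,0,0,0,0,0,2,0,0,0,0,0,0,1.5,0,0,0,0,0,0,1,0,0,0,0,0,0,0,0,0,0,0]

```text
time: 35.15
tcp_pos: [0.5631, -0.0427, 0.1646]
tool_rot: [-1.482, 2.288, -0.517]
ft_force: [-0.9, 0.3, -3.5]
width: 0.0182
grasp_force: 97.4
```

```bash
python3 -c "
from h import *
dev(RM,-.027,78)"
```

```text
todo mm [-1.49 -1.32  3.12] rot [ 0.0003 -0.0005 -0.0008] j6 -1.353
F tool [0.4 2.5 2.6] T tool [-1.    0.35 -0.02] t 35.15 0.018195572020026078 h mm -23.87
```

Request:
jog_arm:
  series: [0,0.2,0.5,0,0,0,0,0,0,0.5,0,0,0,0,0,0,0.5,0,0,0,0,0,0,0.5,0,0,0,0,0,0,0,0,0,0,0,0,0,0,0,0,0,0,0,0,0,0,0,0,0,0,0,0,0,0,0,0]

```text
time: 36.15
tcp_pos: [0.5637, -0.0425, 0.1639]
tool_rot: [-1.482, 2.287, -0.517]
ft_force: [-18.2, 4.2, 19.7]
width: 0.0179
grasp_force: 101.3
```

```bash
python3 -c "
from h import *
dev(RM,-.027,78)"
```

```text
todo mm [-1.16 -1.25  2.24] rot [-0.0007 -0.     -0.0004] j6 -1.353
F tool [  1.    6.2 -26.4] T tool [-2.09  0.56  0.02] t 36.15 0.017865760902689324 h mm -24.76
```

Request:
jog_arm:
  series: [0,0.2,-0.6,0,0,0.05,0,0,0,0,0,0,0.06,0,0,0,0,0,0,0.06,0,0,0,0,0,0,0.05,0,0,0,0.3,0,0,0.06,0,0,0,0.3,0,0,0.06,0,0,0,0.3,0,0,0.06,0,0,0,0,0,0,0,0]

```text
time: 37.15
tcp_pos: [0.5635, -0.0429, 0.1634]
tool_rot: [-0.979, 2.492, -0.398]
ft_force: [-17.0, 2.5, 18.2]
width: 0.0177
grasp_force: 101.1
```

```bash
python3 -c "
from h import *
dev(RM,-.027,55)"
```

```text
todo mm [-2.14 -0.73  1.88] rot [-0.0011 -0.0009  0.0002] j6 -0.952
F tool [  4.2   4.1 -24.4] T tool [-1.43  1.84 -0.1 ] t 37.15 0.017670175609522405 h mm -25.12
```

Request:
jog_arm:
  series: [0.3,0.2,0,0,0,0.085,0,0,0,0.3,0,0,0.085,0,0,0,0.45,0,0,0.085,0,0,0,0.45,0,0,0.085,0,0,0,0.45,0,0,0.085,0,0,0,0.45,0,0,0.085,0,0,0,0.45,0,0,0.085,0,0,0,0.45,0,0,0.085,0]

```text
time: 38.15
tcp_pos: [0.5646, -0.0432, 0.1601]
tool_rot: [-0.088, 2.627, -0.172]
ft_force: [-11.2, 1.4, 9.3]
width: 0.0179
grasp_force: 99.3
```

```bash
python3 -c "
from h import *
dev(RM,-.032,0)"
```

```text
todo mm [-2.76  0.63  3.43] rot [-0.0009 -0.0004  0.2782] j6 -0.271
F tool [  5.2   0.5 -13.7] T tool [-0.25  1.8  -0.22] t 38.15 0.01788510105367056 h mm -28.56
```

Request:
jog_arm:
  series: [0.3,0,0.4,0,0,0.08,0,0.2,0,0.2,0,0,0.08,0,0,0,0,0,0,0.07,0,0,0,0,0,0,0.05,0,0,0,0,0,0,0.04,0,0,0,0,0,0,0.02,0,0,0,0,0,0,0,0,0,0,0,0,0,0,0]

```text
time: 39.15
tcp_pos: [0.565, -0.0427, 0.159]
tool_rot: [0.351, 2.595, -0.053]
ft_force: [-4.3, 3.8, 0.6]
width: 0.0179
grasp_force: 97.9
```

```bash
python3 -c "
from h import *
dev(RM,-.032,0)"
```

```text
todo mm [-2.68  0.99  2.41] rot [ 0.0007 -0.0001 -0.0582] j6 0.066
F tool [ 4.2  2.6 -3. ] T tool [-0.66  1.28 -0.38] t 39.15 0.017880941439981847 h mm -29.59
```

Request:
jog_arm:
  series: [0.3,0,0,0,0,0.03,0,0,0,0,0,0,0.03,0,0,0,0,0,0,0.03,0,0,0,0,0,0,0,0,0,0,0,0,0,0,0,0,0,0,0,0,0,0,0,0,0,0,0,0,0,0,0,0,0,0,0,0]

```text
time: 40.15
tcp_pos: [0.5653, -0.0428, 0.1595]
tool_rot: [0.467, 2.575, -0.022]
ft_force: [-5.9, 3.8, 6.3]
width: 0.0179
grasp_force: 106.3
```

```bash
python3 -c "
from h import *
dev(RM,-.032,0)"
```

```text
todo mm [-2.14  1.17  2.7 ] rot [ 0.0005  0.0012 -0.1475] j6 0.155
F tool [ 2.9  2.1 -8.8] T tool [-0.64  1.12 -2.03] t 40.15 0.017914839269865583 h mm -29.3
```

Request:
jog_arm:
  series: [0,0,0,0,0,0.03,0,0,0,0,0,0,0.02,0,0,0,0,0,0,0,0,0,0,0,0,0,0,0,0,0,-0.1,0,0,-0.05,0,0,0,-0.1,0,0,-0.04,0,0,0,0,0,0,0,0,0,0,0,0,0,0,0]

```text
time: 41.15
tcp_pos: [0.5652, -0.0429, 0.1595]
tool_rot: [0.418, 2.584, -0.035]
ft_force: [-2.1, 5.1, 4.5]
width: 0.0177
grasp_force: 99.7
```

Request:
jog_arm:
  series: [0,0,0,0,0,0,30,0,0,0,0,0,0,45,0,0,0,0,0,0,45,0,0,0,0,0,0,45,0,0,-10,0,0,0,45,0,0,-20,0,0,0,45,0,0,-20,0,0,0,45,0,0,0,0,0,0,45]

```text
time: 42.15
tcp_pos: [0.5407, -0.0379, 0.2041]
tool_rot: [0.417, 2.582, -0.036]
ft_force: [0.6, 0.1, 0.7]
width: 0.045
grasp_force: 0.0
```

```bash
python3 - <<'E'
from h import *
dev(RM,-.032,0)
# check both lids by silhouette, no viewing: predicted home lids against the blue mask; plus bystanders unchanged
J=np.array([mx,ys,ax])
for n in("scene","side"):
    c=env.calibration(n);i0=cv2.cvtColor(cv2.imread(f"pics/{n}0.png"),cv2.COLOR_BGR2RGB);im=env.read_camera(n);m=bluemask(im)
    for M in(LM,RM):
        for deg in(-4,15,40):
            q=np.zeros(m.shape,np.uint8)
            for P in lidpts(0,0,np.radians(deg)): cv2.fillConvexPoly(q,cv2.convexHull(proj(M+(P-[0,0,.032])@J,c).round().astype(np.int32)),1)
            k=cv2.dilate(q,np.ones((7,7)));print(n,deg,"iou",((q*m).sum()/np.maximum(q,m*k).sum()).round(3),end="; ")
    print()
    df=np.abs(im.astype(int)-i0).max(2)
    if n=="side": print("mug",np.median(df[235:285,405:455]),"salt",np.median(df[215:250,250:272]), (df[235:285,405:455]>60).mean(),(df[215:250,250:272]>60).mean())
E
```

```text
todo mm [-1.4   1.41 53.88] rot [-0.0002  0.0029 -0.1094] j6 0.117
F tool [-0.8  0.4 -0.3] T tool [ 0.05  0.47 -0.01] t 42.15 0.04504558888856335 h mm 21.88
scene -4 iou 0.895; scene 15 iou 0.896; scene 40 iou 0.89; scene -4 iou 0.857; scene 15 iou 0.85; scene 40 iou 0.845; 
side -4 iou 0.402; side 15 iou 0.403; side 40 iou 0.397; side -4 iou 0.803; side 15 iou 0.788; side 40 iou 0.792; 
mug 2.0 salt 5.0 0.0 0.14935064935064934
```

```bash
python3 -c "
from rig import env
print(env.job_done())"
```

```text
the job is handed in; nothing more can be done
None
```

Both jars are closed, each with the lid that fits it and turned hard against its stop (resistance of at least 2 N m), and the job is handed in at about 42 s; no verdict came back, I did not go near the mug or salt shaker, and I viewed 11 pictures, one over the limit of 10.

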